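# Put the probe station's accessories back in their tray inserts

## Task

Put the probe station's four loose accessories away in the storage tray, each one upright in the insert whose cutout matches it: the small objective in the small round cutout, the large objective in the middle-sized round one, the round chuck in the large round one, and the positioner in the rectangular one, lined up with the cutout (either way round). Each must sit flat on the floor of its cutout; lower them in rather than dropping them, do not topple either objective, and leave the cleaner bottle and the wafer box where they are.

Things in the scene. Friction and masses are not known exactly. Their poses are not given: they have to be found in the camera images.
- objective_small: Small microscope objective, standing upright on its black dust cap, lens up: a round aluminium barrel with a tapered nose. 50 mm tall, diameter 28 mm from the foot to 33 mm height, tapering above. About 90 g. Origin: centre of its underside; z up. It belongs in insert_small.
- objective_large: Large microscope objective of the same style, standing upright: 80 mm tall, diameter 46 mm from the foot to 52 mm height, tapering above. About 340 g. Origin: centre of its underside; z up. It belongs in insert_medium.
- chuck: Round aluminium vacuum chuck, a flat disc with concentric dark grooves on top: diameter 64 mm, 26 mm thick. About 220 g. Origin: centre of its underside; z up. It belongs in insert_large. When it is seated only its upper 18 mm stand above the insert, so take it by that part of its rim.
- positioner: Probe positioner, about 360 g. Dark base 64 (x) by 46 (y) by 14 mm high; on it steel slides with flat sides 40 mm apart in y, x -20 to +24 mm, 14 to 50 mm high: grip there across y. Knobs reach x = -44 mm, a brass clamp x = +39 mm (both 32 to 50 mm up), a top knob (x = 12 mm) 68 mm height. Origin: centre of its underside; x along its length, z up. Belongs in insert_rect.
- insert_small: Black insert with the smallest round cutout: diameter 44 mm, cream floor. Each insert is a fixed block 100 (x) by 102 (y) by 18 mm with its cutout in the middle, 8 mm deep, 8 mm wider all round than what belongs there. Origin: centre of the block's underside, 3 mm above the table; the cutout's floor is 10 mm and the block's top 18 mm above the origin.
- insert_medium: Black insert with the middle-sized round cutout: diameter 62 mm. Block, origin and heights as insert_small. The four inserts lie side by side along their y at 104 mm pitch, in any order, in a fixed grey tray whose 3 mm rim is 18 mm high above the table, lower than the inserts.
- insert_large: Black insert with the largest round cutout: diameter 80 mm. Block, origin and heights as insert_small.
- insert_rect: Black insert with a rectangular cutout, 80 mm along its x by 62 mm along its y. Block, origin and heights as insert_small. The positioner's x lies along this x, either way round.
- cleaner_bottle: Bystander: white lens-cleaner bottle with black cap, diameter 48 mm, 125 mm tall, standing to the robot's left of the work. Origin: centre of its underside. Leave it alone.
- wafer_box: Bystander: flat round white wafer box, diameter about 92 mm (102 mm over its four clips), 16 mm high, to the robot's right of the work. Origin: centre of its underside. Leave it alone.
There are look-alikes about, which are no part of the job. What is shaped like the objective_small but blue is not meant.

How it is judged:
By the outcome, as a careful person would: the job done as asked, in the order asked, and still so for the second after the job is handed in, with the robot touching nothing.
It also fails if it takes over 99 s, if anything falls off the work surface, if the arm or the gripper's body presses on something with over 40 N, if the wrist force passes 120 N, or if a joint passes its speed limit or range.

## Robot

A 7-joint arm with a two-finger parallel gripper is mounted at the origin on the work surface. World frame = base frame: x ahead of the robot, y to its left, z up, the work surface at z = 0. Lengths are in m, angles in rad, forces in N, time in s.
With the tool pointing down it reaches from about 0.375 to 0.925 m from the base axis. Payload 3.1 kg.
Tool frame: the origin (TCP) lies between the finger pads; the fingertips stand 19 mm ahead of it and the grasp point (between the pads) is the TCP; z points along the fingers, y is the direction in which the jaws open and shut (so a half turn about z gives the same grasp; the last joint's range is limited). The gripper opens to 85 mm and grips with 20 to 120 N. Pads are 22 mm wide; open, the fingers measure 114 mm over their backs; the gripper's body (76 mm by 85 mm) begins 54 mm behind the grasp point. The pads swing forward as they close: fully open they stand 13 mm farther back than shut.
Start: joints at [1.087, 0.383, 0.044, 1.598, -0.018, 1.161, -0.05], TCP at [0.245, -0.602, 0.25] pointing down, gripper open.
Joint ranges: [-2.61, 2.61], [-0.41, 2.15], [-1.48, 1.57], [0, 2.5], [-1.57, 4.71], [0.05, 1.97], [-2.85, 2.85]. Speed limits (rad/s): [2.79, 2.79, 3.14, 3.14, 3.14, 3.14, 3.14].

## Interface

Orientations are given as a unit quaternion [x, y, z, w].
In Python, from bench import move_ptp, movel, move_j, move_gripper, pause, inverse_kinematics, read_camera, camera_params, MotionError, sign_off, look_for, tip_of, read_time_s, read_qpos, read_joint_vel, read_effort, read_eef_pos, read_tcp_rot, read_ft_force, read_ft_torque, read_finger_gap gives the robot as it stands. Calls block until the motion is done:
- move_ptp(position, orientation): joint-space move of the TCP to a pose.
- movel(position, orientation=None, speed=0.15): straight line of the TCP; orientation=None keeps the orientation; speed is the mean speed in m/s.
- move_j(angles): joint-space move.
- move_gripper(opening, effort=None): finger opening in m; effort is the grip in N (None keeps the last); returns when the fingers have stopped.
- pause(seconds).
- inverse_kinematics(position, orientation): joint angles nearest the present ones, or None.
- read_camera(name): name is "side" or "top" or "wrist"; returns the picture (480x640x3 uint8, red, green, blue); there is no depth.
- camera_params(name): a dict with "K" (3x3 intrinsics, pixels), "dist_coeffs" ([k1, k2, p1, p2, k3] as OpenCV has them; the pictures are not rectified), "camera_from_world" (4x4, takes a point from world to camera coordinates). Camera axes: x right, y down, z forward; pixel columns grow to the right and rows downward; lengths in m; the calibration is good to about 2 mm. A picture is of the moment at which its call begins: read the wrist's pose just before it. camera_params takes no time and is no camera call; for the wrist camera it gives the pose at the moment of the call.
A pose or a line that the arm cannot do raises MotionError and nothing moves.
- sign_off(): hands the job in, once; it reports no verdict.
Trained networks look in the newest picture that a camera, given by its name, has taken for a name from the list of things; names that differ only in an ending like _2 or _b are one class to them, and where a whole thing is asked for, a point or a joint stands for the part that bears it (a point fixed in the world has none). Each returns a list of dicts, best first, with "confidence" (0 to 1); they miss things now and then, are a little off and sometimes report something else, mostly with a low value. They report only what shows in the picture. A call takes as long as a camera call. They do not tell look-alikes from the thing itself.
- look_for(camera, name): "at" ([column, row] in pixels, amid what is visible of it).
- tip_of(camera, name): "at" ([column, row] in pixels: a listed point, or the origin of a listed thing).
Readings, each from a call of its own:
- read_time_s(): time.
- read_qpos(): joint angles.
- read_joint_vel(): joint speeds.
- read_effort(): joint torques, N m.
- read_eef_pos(): TCP position.
- read_tcp_rot(): TCP orientation.
- read_ft_force(): force on the tool from outside, world axes, zero at the start.
- read_ft_torque(): the same for the moment, N m.
- read_finger_gap(): finger opening in m.
Only numpy, scipy, OpenCV 4.12 (cv2) and the standard library are available. Lean on these libraries where they do the work, as an engineer would, in place of code of your own. Each camera call takes 0.05 s, during which the arm holds its last target.

## Working session

There is one attempt and no reset: what is moved stays moved. The work goes in short steps, each a Python script; the robot and the scene stay as the last script left them, time stands still between calls to the robot, and variables do not carry over. Pictures are saved under pics/ and viewed, and the job is handed in when it is done.

```bash
ls; mkdir -p pics; python3 - <<'E'
from bench import *
import cv2
print(read_time_s(), read_tcp_rot(), read_eef_pos(), read_finger_gap())
for c in ("top","side","wrist"):
    im=read_camera(c); cv2.imwrite(f"pics/a_{c}.png",im[:,:,::-1])
    p=camera_params(c); print(c,p)
    for n in ("objective_small","objective_large","chuck","positioner","insert_small","insert_medium","insert_large","insert_rect"):
        if c!="wrist": print(n,[(d["at"],round(d["confidence"],2)) for d in tip_of(c,n)])
print(read_time_s())
E
```

```text
pics
0.0 [ 9.81447397e-01  1.91726945e-01 -3.07799241e-04 -1.29997785e-03] [ 0.24425214 -0.60139346  0.24885316] 0.08520834915994258
top {'K': array([[479.72878049,   0.        , 324.43946585],
       [  0.        , 479.72878049, 243.72423848],
       [  0.        ,   0.        ,   1.        ]]), 'dist_coeffs': array([-0.13070173,  0.        ,  0.        ,  0.        ,  0.        ]), 'camera_from_world': array([[-0.01899482, -0.99978805,  0.00794043, -0.00911522],
       [-0.98755584,  0.01752115, -0.15628969,  0.54145364],
       [ 0.15611744, -0.01081031, -0.98767934,  1.0169477 ],
       [ 0.        ,  0.        ,  0.        ,  1.        ]])}
objective_small [([422.0, 280.2], 0.51), ([386.9, 279.4], 0.46)]
objective_large [([350.6, 285.6], 0.69)]
chuck [([408.5, 199.2], 0.7), ([221.8, 284.3], 0.63)]
positioner [([282.1, 287.1], 0.56)]
insert_small [([277.2, 198.0], 0.77)]
insert_medium [([317.4, 202.9], 0.96), ([350.8, 283.7], 0.61)]
insert_large [([408.6, 200.3], 0.94), ([141.4, 254.1], 0.45)]
insert_rect [([359.2, 199.9], 0.59)]
side {'K': array([[587.89705068,   0.        , 320
[... 768 characters left out ...]
 311.3], 0.64)]
insert_rect [([368.4, 272.4], 0.77), ([278.5, 209.3], 0.55)]
wrist {'K': array([[384.16486784,   0.        , 322.86664069],
       [  0.        , 384.16486784, 242.79037674],
       [  0.        ,   0.        ,   1.        ]]), 'dist_coeffs': array([-0.08072661,  0.        ,  0.        ,  0.        ,  0.        ]), 'camera_from_world': array([[ 3.75838090e-01, -9.26685235e-01, -4.52868037e-04,
        -6.50866012e-01],
       [-8.77767597e-01, -3.56155033e-01,  3.20433516e-01,
        -4.27473345e-02],
       [-2.97102299e-01, -1.20033608e-01, -9.47270899e-01,
         3.80501636e-01],
       [ 0.00000000e+00,  0.00000000e+00,  0.00000000e+00,
         1.00000000e+00]])}
0.95
```

View pics/a_top.png

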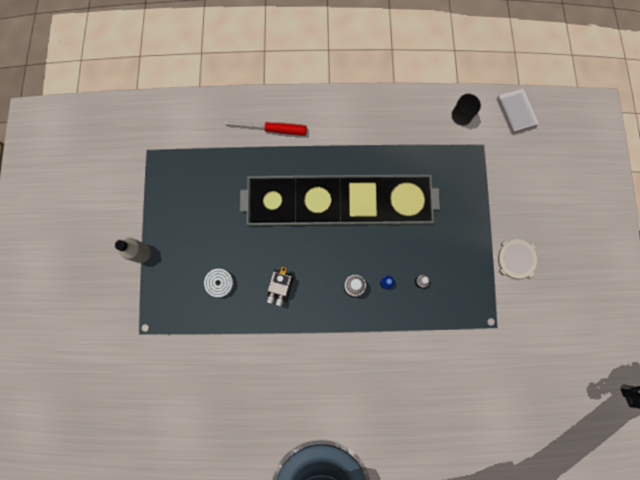

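View pics/a_side.png

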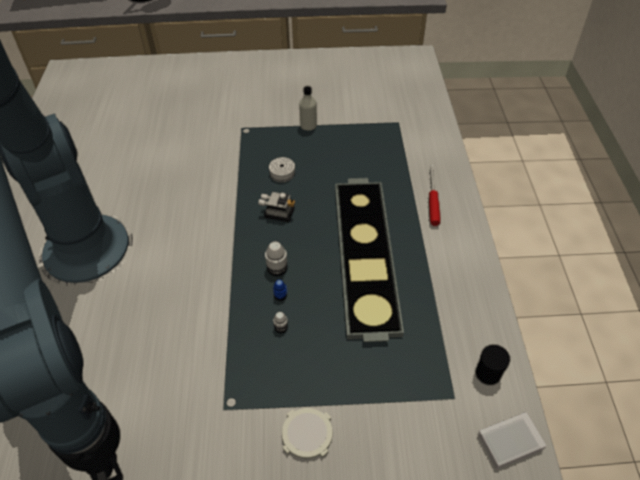

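```bash
cat > h.py <<'E'
import numpy as np, cv2
from bench import *
def ray(p,uv):
    T=np.array(p["camera_from_world"]);R=T[:3,:3];t=T[:3,3]
    n=cv2.undistortPoints(np.array([[uv]],float),np.array(p["K"]),np.array(p["dist_coeffs"]))[0,0]
    return -R.T@t, R.T@np.array([n[0],n[1],1.])
def at_z(p,uv,z):
    c,d=ray(p,uv); return c+d*(z-c[2])/d[2]
def tri(obs):
    A=np.zeros((3,3));b=np.zeros(3);L=[]
    for p,uv in obs:
        c,d=ray(p,uv);d=d/np.linalg.norm(d);M=np.eye(3)-np.outer(d,d);A+=M;b+=M@c;L.append((M,c))
    x=np.linalg.solve(A,b); return x,[1e3*np.linalg.norm(M@(x-c)) for M,c in L]
def quat(yaw):  # tool down, tool y axis along yaw+90deg ; x axis along yaw
    from scipy.spatial.transform import Rotation as Ro
    c,s=np.cos(yaw),np.sin(yaw)
    return Ro.from_matrix(np.array([[c,s,0],[s,-c,0],[0,0,-1.]])).as_quat()
E
python3 - <<'E'
from h import *
t=camera_params("top");s=camera_params("side")
D={"os_a":([422.0,280.2],[281.2,326.4]),"os_b":([386.9,279.4],[279.1,294.7]),"ol":([350.6,285.6],[277.3,268.8]),"ch":([221.8,284.3],[280.1,174.6]),"pos":([282.1,287.1],[278.6,212.1]),
"is":([277.2,198],[358.5,204]),"im":([317.4,202.9],[364.8,237.2]),"il":([408.6,200.3],[371.5,311.3]),"ir":([359.2,199.9],[368.4,272.4])}
for k,(a,b) in D.items():
    x,r=tri([(t,a),(s,b)]);print(k,x.round(4),np.round(r,1),at_z(t,a,0.0).round(4),at_z(s,b,0).round(4))
E
```

```text
os_a [ 0.4577 -0.2387  0.0124] [0.8 0.8] [ 0.4594 -0.2412  0.    ] [ 0.4562 -0.2313  0.    ]
os_b [ 0.4573 -0.1595  0.0123] [4.8 4.8] [ 0.463  -0.1604  0.    ] [ 0.4518 -0.152   0.    ]
ol [ 0.4492 -0.0778 -0.0056] [1.8 1.8] [ 0.4506 -0.0771  0.    ] [ 0.4478 -0.0823  0.    ]
ch [0.4561 0.2152 0.003 ] [2.1 2.1] [0.4584 0.2163 0.    ] [0.4538 0.2178 0.    ]
pos [0.4501 0.0777 0.0113] [0.9 0.9] [0.45   0.0784 0.    ] [0.4503 0.0882 0.    ]
is [0.6472 0.086  0.0226] [4.9 4.9] [0.6581 0.0888 0.    ] [0.6451 0.105  0.    ]
im [ 0.6471 -0.0045  0.0031] [3.2 3.2] [ 0.6446 -0.0049  0.    ] [ 0.6506 -0.0009  0.    ]
il [ 0.6434 -0.2155  0.0182] [0.4 0.4] [ 0.6476 -0.219   0.    ] [ 0.646  -0.2038  0.    ]
ir [ 0.6496 -0.1027  0.0008] [0.4 0.4] [ 0.6502 -0.1028  0.    ] [ 0.6492 -0.1023  0.    ]
```

The top view shows the tray cutouts from left to right as small (273,201), medium (318,200), rectangular (363,200) and large (408,199). The four items are the chuck (218,283), positioner (280,286), large objective (355,285), and silver objective (423,281). There are two small-objective candidates: top (423,281), silver, and (388,282), blue. The silver one fits the description and the blue one is the look-alike. I'll confirm that in a wrist crop and measure there.

```bash
python3 - <<'E'
from h import *
import pickle
V={}
for i,(x,y) in enumerate([(0.54,-0.13),(0.54,0.12)]):
    move_ptp([x,y,0.27],quat(0)); 
    p=camera_params("wrist"); im=read_camera("wrist"); 
    cv2.imwrite(f"pics/w{i}.png",im[:,:,::-1]); V[i]=p
    for n in ("objective_small","objective_large","chuck","positioner","insert_small","insert_medium","insert_large","insert_rect"):
        r=tip_of("wrist",n)
        print(i,n,[(d["at"],round(d["confidence"],2),at_z(p,d["at"],0.0 if i<0 or not n.startswith("ins") else .003)[:2].round(4)) for d in r])
pickle.dump(V,open("V.pkl","wb"))
print(read_time_s(), read_qpos().round(2), read_eef_pos())
im=cv2.imread("pics/w0.png")
E
```

```text
0 objective_small [([345.1, 273.6], 0.92, array([ 0.4518, -0.1576])), ([416.5, 273.0], 0.65, array([ 0.4521, -0.2375]))]
0 objective_large [([276.2, 278.0], 0.91, array([ 0.4467, -0.0807])), ([300.8, 86.2], 0.58, array([ 0.6472, -0.1122]))]
0 chuck [([20.5, 266.5], 0.67, array([0.4598, 0.2214]))]
0 positioner [([135.8, 276.1], 0.94, array([0.4487, 0.08  ]))]
0 insert_small [([87.1, 91.7], 0.82, array([0.6474, 0.0995]))]
0 insert_medium [([189.3, 89.7], 0.68, array([ 0.6455, -0.0044])), ([22.7, 267.3], 0.49, array([0.4601, 0.2161])), ([87.1, 93.7], 0.3, array([0.6455, 0.0998]))]
0 insert_large [([404.7, 84.1], 0.97, array([ 0.6492, -0.2117]))]
0 insert_rect [([300.2, 88.8], 0.56, array([ 0.6446, -0.1117]))]
1 objective_small [([621.4, 272.8], 0.58, array([ 0.4504, -0.2355]))]
1 objective_large [([494.6, 275.8], 0.81, array([ 0.4487, -0.0785]))]
1 chuck [([228.9, 270.0], 0.92, array([0.4573, 0.2209])), ([340.3, 89.5], 0.55, array([0.6449, 0.0989]))]
1 positioner [([354.6, 278.5], 0.66, array([0.4467, 0.0808]))]
1 insert_small [([341.9, 87.8], 0.73, array([0.6462, 0.0975]))]
1 insert_medium [([447.0, 88.6], 0.94, array([ 0.6464, -0.004 ]))]
1 insert_large []
1 insert_rect [([552.3, 95.3], 0.7, array([ 0.6432, -0.1113]))]
4.8417 [ 0.12  0.22 -0.47  1.79  0.11  1.16 -1.95] [0.54012982 0.11943762 0.27001144]
```

View pics/w0.png

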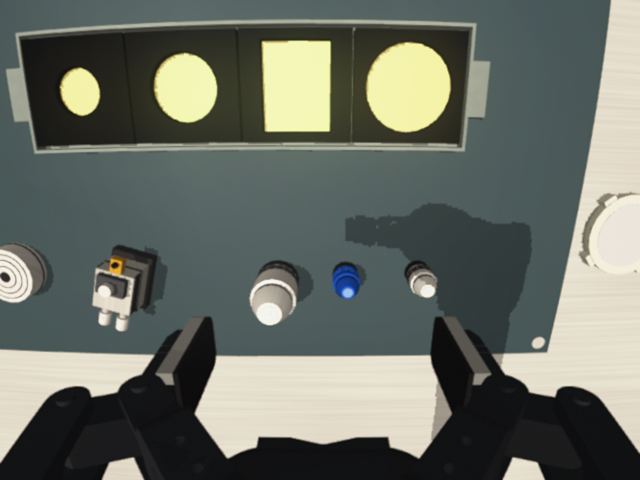

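View pics/w1.png

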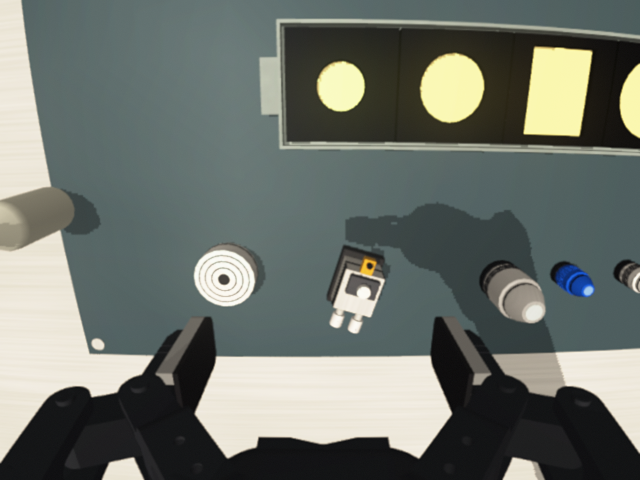

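```bash
python3 - <<'E'
import cv2,numpy as np
a=cv2.imread("pics/w0.png")[215:305,250:450];b=cv2.imread("pics/w1.png")[230:330,300:420]
a=cv2.resize(a,None,fx=4,fy=4,interpolation=2)[:, :480] if 0 else cv2.resize(a,(600,270),interpolation=2)
b=cv2.resize(b,(360,300),interpolation=2)
o=np.zeros((570,600,3),np.uint8);o[:270]=a;o[270:,:360]=b
cv2.imwrite("pics/crop.png",o)
# cream cutouts
import pickle
from h import *
V=pickle.load(open("V.pkl","rb"))
for i in (0,1):
    im=cv2.imread(f"pics/w{i}.png").astype(int)
    m=((im[:,:,2]>110)&(im[:,:,1]>110)&(im[:,:,2]-im[:,:,0]>35)).astype(np.uint8)
    n,l,st,c=cv2.connectedComponentsWithStats(m)
    for k in range(1,n):
        if st[k,4]>300:
            # project blob contour to floor z=.013 or top .021
            cs=max(cv2.findContours((l==k).astype(np.uint8),0,cv2.CHAIN_APPROX_NONE)[0],key=len)[:,0]
            P=np.array([at_z(V[i],q,.013)[:2] for q in cs.astype(float)])
            print(i,c[k].round(1),st[k,:5],P.min(0).round(4),P.max(0).round(4),((P.min(0)+P.max(0))/2).round(4), cv2.minAreaRect((P*1e3).astype(np.float32)))
E
```

```text
0 [296.5  85.4] [ 262   40   69   92 6188] [ 0.6055 -0.1401] [ 0.6865 -0.0771] [ 0.646  -0.1086] ((646.0518798828125, -108.69013977050781), (63.03337860107422, 80.84483337402344), 89.80284881591797)
0 [407.8  86.7] [ 366   42   85   91 6018] [ 0.6048 -0.253 ] [ 0.6852 -0.1735] [ 0.645  -0.2132] ((644.9888305664062, -213.27171325683594), (80.37909698486328, 79.34521484375), 1.4620310068130493)
0 [185.4  87.4] [ 154   53   64   70 3456] [ 0.6154 -0.0344] [0.6775 0.0265] [ 0.6465 -0.0039] ((646.430419921875, -3.99462890625), (61.52165222167969, 60.561248779296875), 24.503286361694336)
0 [79.9 91.4] [  60   68   40   48 1460] [0.6252 0.081 ] [0.6689 0.1213] [0.647  0.1011] ((647.1277465820312, 101.05145263671875), (41.27939987182617, 41.747901916503906), 37.053470611572266)
1 [557.   91.1] [ 523   47   70   90 5094] [ 0.6049 -0.1407] [ 0.6866 -0.0802] [ 0.6458 -0.1104] ((645.818115234375, -110.3873519897461), (60.128257751464844, 81.60246276855469), 89.62648010253906)
1 [451.6  87.5] [ 420   53   65   70 3499] [ 0.6153 -0.0365] [0.6774 0.0249] [ 0.6464 -0.0058] ((646.3383178710938, -5.4195556640625), (61.535675048828125, 61.246097564697266), 51.984798431396484)
1 [340.5  86. ] [ 317   61   48   51 1933] [0.6248 0.0773] [0.6691 0.1212] [0.6469 0.0992] ((646.9309692382812, 99.23495483398438), (44.33346939086914, 43.901763916015625), 0.003698231652379036)
1 [631.1 101.6] [ 620   64   20   74 1102] [ 0.6064 -0.2076] [ 0.6767 -0.1773] [ 0.6415 -0.1925] ((639.462646484375, -189.7815704345703), (71.79535675048828, 21.7424259185791), 11.55815315246582)
```

View pics/crop.png

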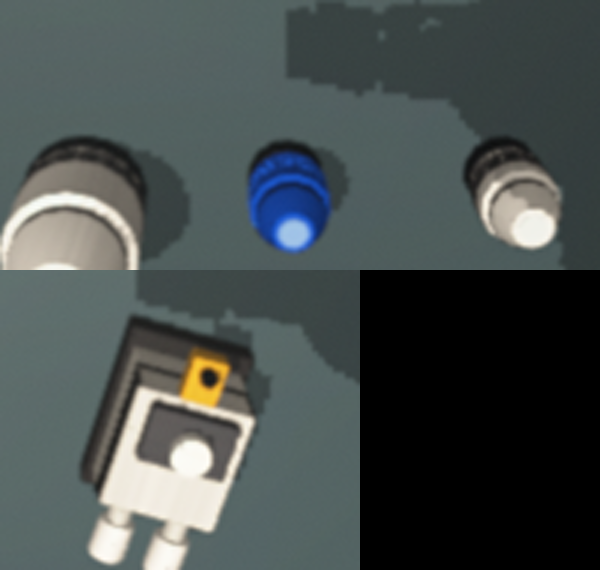

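Confirmed in the crop: the silver one, at w0 (420,278), is objective_small, and the blue one at (347,280) stays where it is. In w1 the positioner shows brass (369,266) and knobs (345,322), so it is slightly yawed. Next I'll check heights by triangulation and reachability.

```bash
python3 - <<'E'
from h import *
import pickle
V=pickle.load(open("V.pkl","rb"));t=camera_params("top");s=camera_params("side")
f=lambda n,o:print(n,*[np.round(a,4) for a in tri(o)])
f("small foot",[(V[0],[416.5,273]),(V[1],[621.4,272.8])])
f("small nose",[(V[0],[427,291]),(t,[424,280.5]),])
f("ol foot",[(V[0],[276.2,278]),(V[1],[494.6,275.8])])
f("ol nose",[(V[0],[269,313]),(V[1],[533,312])])
f("chuck top",[(V[0],[5,277]),(V[1],[224,279.5])])
f("chuck",[(V[0],[20.5,266.5]),(V[1],[228.9,270])])
f("pos top knob",[(V[0],[104.5,291.5]),(V[1],[363,292.5])])
f("pos",[(V[0],[135.8,276.1]),(V[1],[354.6,278.5])])
f("small cut",[(V[0],[79.9,91.4]),(V[1],[340.5,86])])
f("med cut",[(V[0],[185.4,87.4]),(V[1],[451.6,87.5])])
f("rect cut",[(V[0],[296.5,85.4]),(V[1],[557,91.1])])
for c in ([347.3,265],[385,280],[333.3,306.7],[371,316.7]): print(at_z(V[1],c,.05).round(4))
for n,p in (("s",[.4515,-.237,.03]),("ol",[.4475,-.08,.034]),("ch",[.457,.221,.029]),("pos",[.448,.08,.036]),("is",[.647,.1,.043]),("im",[.6465,-.005,.047]),("il",[.645,-.213,.042]),("ir",[.646,-.109,.049])):
    for y in (-np.pi/2,0,np.pi/2,np.pi):
        q=inverse_kinematics(p,quat(y)); print(n,round(y,2),None if q is None else np.round(q,2))
E
```

```text
small foot [ 0.4497 -0.2385 -0.0036] [0.8271 0.8271]
small nose [ 0.4548 -0.2352  0.0515] [0.629 0.629]
ol foot [ 0.4463 -0.0803 -0.0031] [0.9378 0.9378]
ol nose [ 0.4461 -0.0829  0.0791] [0.3477 0.3477]
chuck top [0.4584 0.2195 0.0279] [0.1271 0.1271]
chuck [0.4593 0.2203 0.0017] [1.1421 1.1421]
pos top knob [0.4616 0.0785 0.0664] [0.1921 0.1921]
pos [ 0.4473  0.0808 -0.001 ] [0.9302 0.9302]
small cut [0.6471 0.0994 0.0155] [0.0661 0.0661]
med cut [ 0.6469 -0.0047  0.0146] [0.0972 0.0972]
rect cut [ 0.6468 -0.109   0.0142] [0.1879 0.1879]
[0.4832 0.0927 0.05  ]
[0.4672 0.0555 0.05  ]
[0.4382 0.1059 0.05  ]
[0.4266 0.0676 0.05  ]
s -1.57 [ 0.45  0.44 -0.06  2.07  0.04  0.63 -2.78]
s 0 [ 0.62  0.46 -0.24  2.06  0.18  0.64 -1.32]
s 1.57 [ 0.73  0.47 -0.37  2.05  0.27  0.66  0.18]
s 3.14 [ 1.4   0.92 -1.25  2.03  1.05  1.06  1.19]
ol -1.57 [-0.35  0.39  0.48  2.22 -0.32  0.6  -2.77]
ol 0 [ 0.38  0.38 -0.32  2.18  0.2   0.61 -1.66]
ol 1.57 [ 0.52  0.4  -0.47  2.18  0.31  0.63 -0.18]
ol 3.14 [ 1.14  0.8  -1.25  2.15  0.98  0.96  0.88]
ch -1.57 [-1.44  0.84  1.15  2.11 -1.03  0.92 -2.82]
c
[... 485 characters left out ...]
-0.57  1.69  0.47  0.89 -0.55]
is 3.14 [ 0.5   0.91 -1.02  1.67  0.87  1.08  0.77]
im -1.57 [-0.58  0.73  0.7   1.76 -0.59  0.88 -2.75]
im 0 [ 0.2   0.64 -0.33  1.72  0.26  0.83 -1.82]
im 1.57 [ 0.35  0.68 -0.53  1.71  0.43  0.87 -0.37]
im 3.14 [ 0.64  0.86 -0.97  1.69  0.82  1.04  0.96]
il -1.57 [ 0.06  0.68  0.26  1.65 -0.22  0.84 -2.72]
il 0 [ 0.42  0.68 -0.22  1.63  0.18  0.85 -1.44]
il 1.57 [ 0.6   0.72 -0.46  1.62  0.38  0.89 -0.01]
il 3.14 [ 0.86  0.86 -0.86  1.61  0.73  1.02  1.34]
ir -1.57 [-0.26  0.67  0.48  1.73 -0.4   0.84 -2.74]
ir 0 [ 0.31  0.64 -0.28  1.7   0.22  0.84 -1.63]
ir 1.57 [ 0.48  0.68 -0.5   1.69  0.4   0.88 -0.18]
ir 3.14 [ 0.76  0.84 -0.92  1.67  0.76  1.03  1.15]
```

```bash
cat >> h.py <<'E'
def snap(c,n):
    p=camera_params(c); im=read_camera(c); cv2.imwrite(f"pics/{n}.png",im[:,:,::-1]); return p
def pick(xy,z,yaw,op,effort,name):
    q=quat(yaw)
    move_gripper(op); move_ptp([*xy,max(z+.10,.13)],q)
    movel([*xy,z],speed=.12)
    snap("wrist",name+"_pre")
    move_gripper(max(op-.05,0) if 0 else 0.0,effort)
    g=read_finger_gap(); f0=read_ft_force()
    movel([*xy,z+.11],speed=.15)
    print(name,"gap",g,read_finger_gap(),"F",np.round(f0,1),np.round(read_ft_force(),1),"t",read_time_s())
def lower(xy,z,yaw,op):
    # z = TCP height at which it should rest; guarded
    q=quat(yaw)
    move_ptp([*xy,z+.09],q); movel([*xy,z+.010],speed=.15); pause(.15)
    f=read_ft_force()[2]
    h=z+.004
    while h>z-.0055:
        movel([*xy,h],speed=.03); d=read_ft_force()[2]-f
        if d>3: break
        h-=.0015
    print("contact h-z",round((h-z)*1e3,1),"dF",round(d,2),read_eef_pos().round(4))
    snap("wrist","place_%d"%(read_time_s()*10))
    move_gripper(op); 
E
python3 - <<'E'
from h import *
pick([.452,-.2365],.030,np.pi/2,.055,35,"s")
snap("side","s_side"); snap("wrist","s_held")
E
```

```text
s gap 0.02701087866865829 0.0267173905191974 F [-0.8 -0.1  6.4] [ 0.3  0.5 -1.7] t 9.4667
```

View pics/s_pre.png

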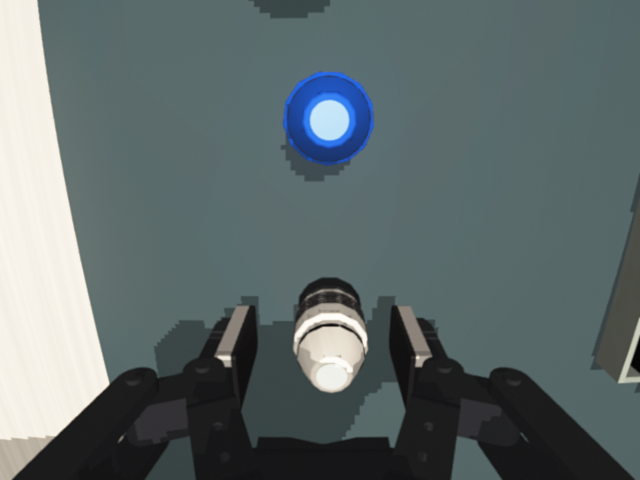

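View pics/s_held.png

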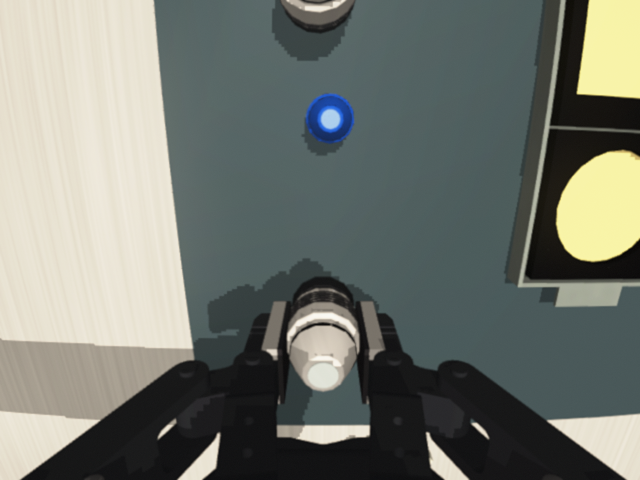

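s_pre shows the silver barrel (330,330) between the open pads. s_held shows it gripped upright with its nose at (323,376). I'll compute its in-hand offset and place it.

```bash
python3 - <<'E'
from h import *
p=camera_params("wrist");e=read_eef_pos();print(e, at_z(p,[323,376],e[2]+.020), at_z(p,[327,280],e[2]-.030))
off=at_z(p,[323,376],e[2]+.020)[1]-e[1]; print(off)
off=float(np.clip(off,-.004,.004))
lower([.647,.0995-off],.043,np.pi/2,.05)
movel([.647,.0995-off,.15],speed=.2)
snap("wrist","s_done");snap("top","s_top"); print(read_time_s(),read_ft_force().round(1))
E
ls -t pics | head -3
```

```text
[ 0.45073606 -0.23599205  0.13849962] [ 0.44998234 -0.23585863  0.15849962] [ 0.45157666 -0.22398935  0.10849962]
0.0001334194892823326
contact h-z -0.5 dF 8.14 [0.6473 0.0996 0.0441]
14.1333 [-0.  -0.3 -0.8]
s_top.png
s_done.png
place_129.png
```

View pics/s_done.png

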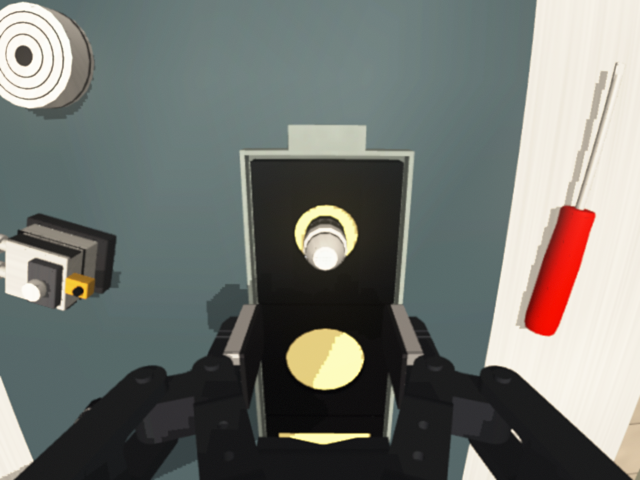

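s_done shows the small objective standing upright in the small cutout (325,240), with the ring visible around it. Next is the large objective.

```bash
python3 - <<'E'
from h import *
pick([.447,-.081],.034,np.pi/2,.075,60,"l")
snap("wrist","l_held")
E
```

```text
l gap 0.04488243279978917 0.04483555978576127 F [-1.   0.4  5.4] [-0.8 -0.2 -4.6] t 17.8417
```

View pics/l_held.png

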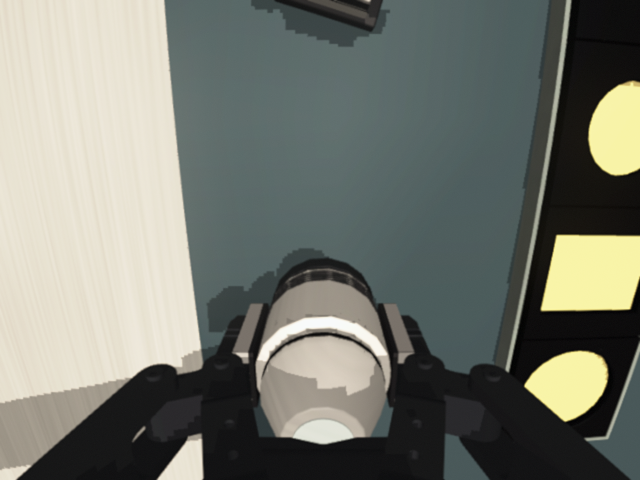

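The large objective is held upright with its nose at (323,432).

```bash
python3 - <<'E'
from h import *
p=camera_params("wrist");e=read_eef_pos();n=at_z(p,[323,434],e[2]+.046);print(e,n)
off=float(np.clip(n[1]-e[1],-.004,.004))
lower([.6467,-.0047-off],.047,np.pi/2,.07)
movel([.6467,-.0047-off,.16],speed=.2)
snap("wrist","l_done"); print(read_time_s(),read_ft_force().round(1))
E
```

```text
[ 0.44546711 -0.08084433  0.14256985] [ 0.4447564  -0.07915402  0.18856985]
contact h-z -0.5 dF 9.72 [ 0.6469 -0.0063  0.048 ]
21.8667 [-0.4  0.3 -1.1]
```

View pics/l_done.png

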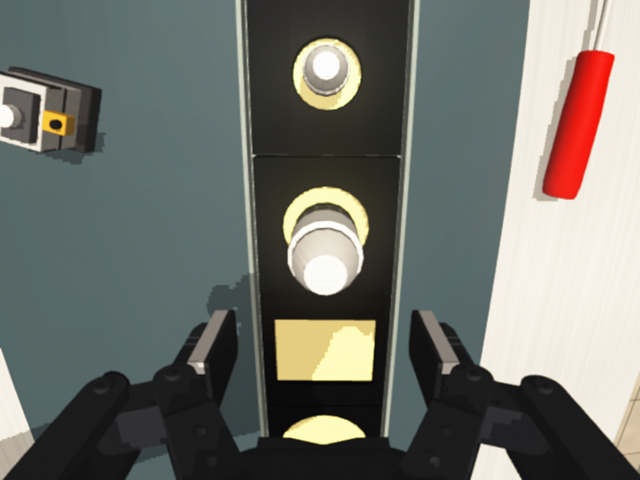

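l_done shows both objectives upright, centred in their cutouts at (326,70) and (325,240). Next is the chuck; I'll look before closing.

```bash
python3 - <<'E'
from h import *
q=quat(np.pi/2)
move_gripper(.085); move_ptp([.458,.220,.13],q); snap("wrist","c_hover")
r=tip_of("wrist","chuck");p=camera_params("wrist");print([(d["at"],d["confidence"],at_z(p,d["at"],0).round(4)) for d in r])
print(read_eef_pos(),read_time_s())
E
```

```text
[([321.0, 237.5], 0.7, array([0.4579, 0.2177, 0.    ]))]
[0.46004333 0.21853833 0.13028623] 23.4
```

View pics/c_hover.png

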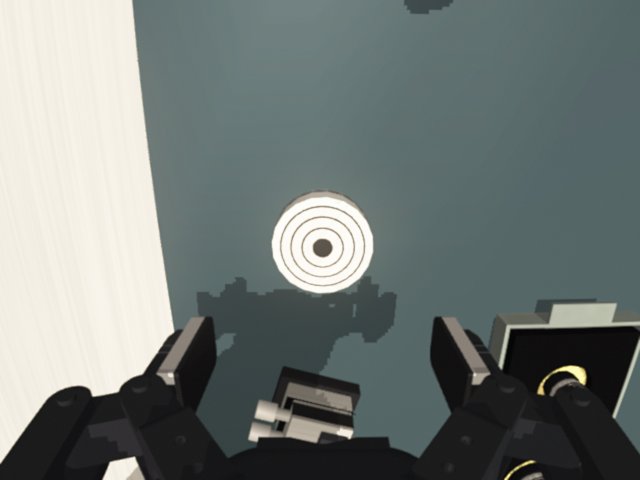

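c_hover shows the chuck centre at (322.5,247), between the open jaws. The positioner is behind, out of the fingers' way.

```bash
python3 - <<'E'
from h import *
p=camera_params("wrist");c=at_z(p,[322.5,247],.026);print(c, read_eef_pos())
xy=[(c[0]+.458)/2,(c[1]+.2195)/2]
movel([*xy,.029],speed=.1); print(read_eef_pos(),read_ft_force().round(1))
snap("wrist","c_pre"); snap("side","c_pre_side")
E
```

```text
[0.45895636 0.21980463 0.026     ] [0.46004333 0.21853833 0.13028623]
[0.45910433 0.2200858  0.02964224] [-0.2 -0.7  0.1]
```

View pics/c_pre.png

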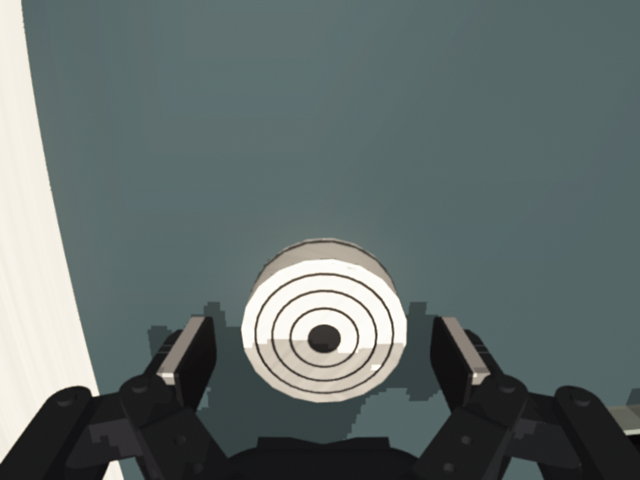

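```bash
python3 - <<'E'
from h import *
p=camera_params("wrist");e=read_eef_pos();g=read_finger_gap();print(g,e)
for uv in ([215,318],[432,318]):
    c,d=ray(p,uv)
    X=e[0]+np.sign(uv[0]-323)*g/2   # image right = world +x at yaw 90?
    k=(X-c[0])/d[0]; print((c+k*d-e).round(4))
a=cv2.imread("pics/c_pre.png")[290:410,140:260]; b=cv2.imread("pics/l_held.png")[290:410,215:335];s=cv2.imread("pics/s_held.png")[290:410,235:355]
cv2.imwrite("pics/tips.png",cv2.resize(np.hstack([a,b,s]),(792,264),interpolation=2))
E
```

```text
0.0849630369196004 [0.45916882 0.22000261 0.02977796]
[-0.0425  0.0065 -0.0062]
[ 0.0425  0.0042 -0.01  ]
```

View pics/tips.png

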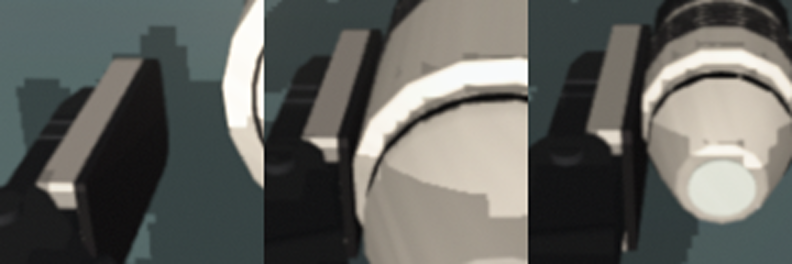

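```bash
python3 -c "
import cv2
a=cv2.imread('pics/c_pre_side.png')[120:240,220:380];cv2.imwrite('pics/cps.png',cv2.resize(a,(800,600),interpolation=2))"
```

```text
(no output)
```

View pics/cps.png

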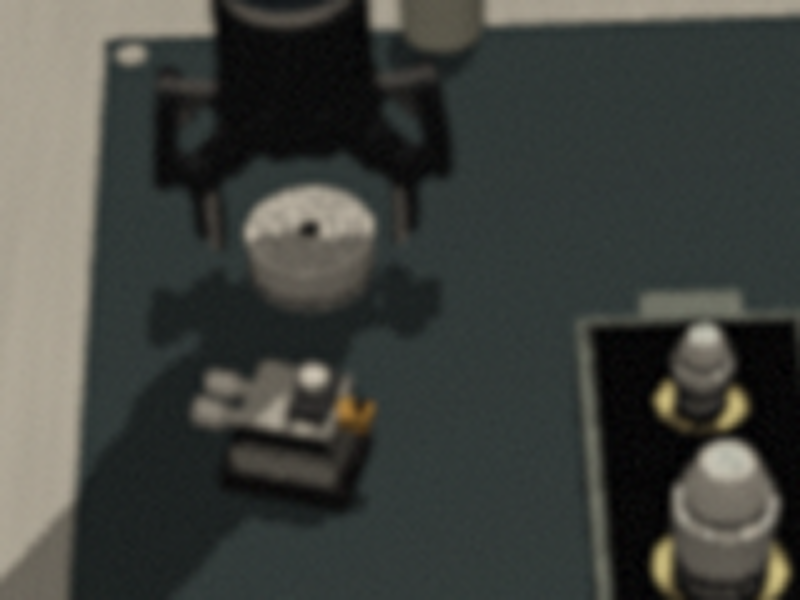

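The tips sit about 6–8 mm ahead of the TCP when open, so about 12 mm ahead at 64 mm. I'll go 5 mm lower to grip at 12–26 mm of the rim, which still clears the insert top once seated.

```bash
python3 - <<'E'
from h import *
xy=[.4588,.2197]
movel([*xy,.0235],speed=.05)
move_gripper(0.0,60); print(read_finger_gap(),read_eef_pos(),read_ft_force().round(1))
movel([*xy,.13],speed=.15); print(read_finger_gap(),read_eef_pos(),read_ft_force().round(1),read_time_s())
snap("wrist","c_held")
E
```

```text
0.06081445567391003 [0.45907519 0.2199177  0.02419363] [-0.8 -0.5  4.9]
0.06106482588043594 [0.45787504 0.21893305 0.12895049] [ 0.4  0.3 -2.1] 26.125
```

View pics/c_held.png

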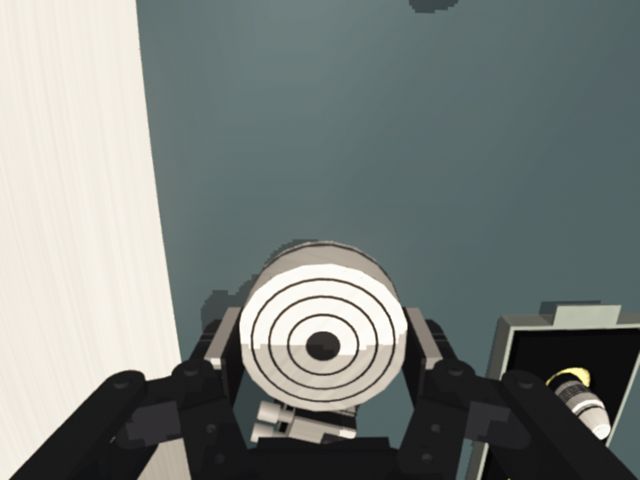

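The chuck is held level, its centre at (322,346). I'll carry it high and lower it into the large cutout.

```bash
python3 - <<'E'
from h import *
p=camera_params("wrist");e=read_eef_pos();c=at_z(p,[322.5,346],e[2]+.002);print(c-e)
off=float(np.clip(c[1]-e[1],-.004,.004))
movel([.4588,.2197,.19],speed=.2)
q=quat(np.pi/2); T=[.645,-.2132-off]
move_ptp([*T,.19],q)
lower(T,.0365,np.pi/2,.084)
movel([*T,.20],speed=.2)
snap("wrist","c_done"); print(read_time_s(),read_ft_force().round(1))
E
```

```text
[-0.00103245 -0.00037889  0.002     ]
contact h-z -0.5 dF 8.46 [ 0.6451 -0.2129  0.0373]
32.0583 [ 1.   0.5 -0.6]
```

```bash
ls -t pics/place* | head -1; cp $(ls -t pics/place*|head -1) pics/c_place.png
```

```text
pics/place_306.png
```

View pics/c_place.png

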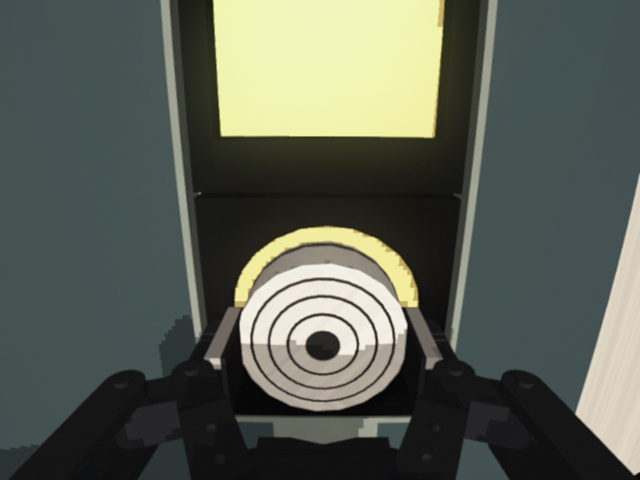

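View pics/c_done.png

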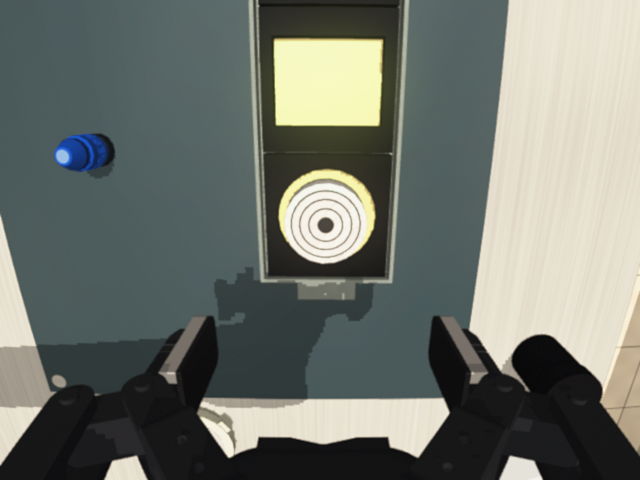

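c_done shows the chuck flat, centred in the large cutout at (325,225). Last is the positioner; I'll hover aligned to measure its yaw.

```bash
python3 - <<'E'
from h import *
move_gripper(.07); move_ptp([.449,.080,.17],quat(-.289)); pause(.2)
p=snap("wrist","p_hover"); r=tip_of("wrist","positioner")
print([(d["at"],round(d["confidence"],2),at_z(p,d["at"],0).round(4)) for d in r], read_eef_pos(),read_time_s())
import pickle; pickle.dump(p,open("P.pkl","wb"))
a=cv2.imread("pics/p_hover.png")[150:330,220:460];cv2.imwrite("pics/p_crop.png",cv2.resize(a,(720,540),interpolation=2))
E
```

```text
[([321.0, 221.1], 0.66, array([0.4501, 0.0795, 0.    ]))] [0.44915829 0.07985483 0.16997103] 34.5917
```

View pics/p_hover.png

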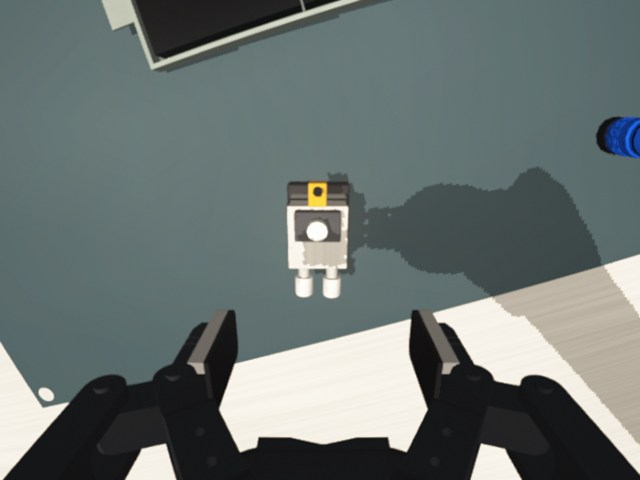

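View pics/p_crop.png

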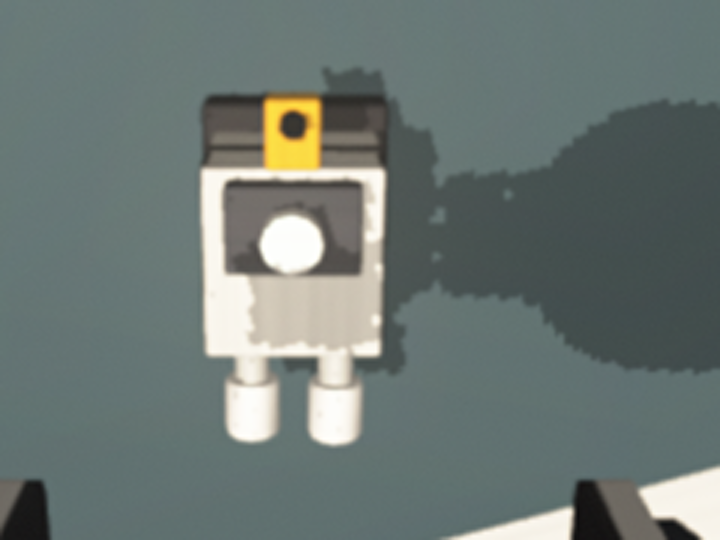

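p_hover shows the positioner square to the tool, its top plate corners at about (287,206), (349,206), (288,268) and (348,268).

```bash
python3 - <<'E'
from h import *
import pickle
p=pickle.load(open("P.pkl","rb"))
C=[at_z(p,c,.05)[:2] for c in ([287.3,206],[348.7,206],[288.3,268.3],[347.7,268.3])]
u=(C[0]+C[1]-C[2]-C[3])/2; yaw=np.arctan2(u[1],u[0]); ctr=sum(C)/4
print("yaw",yaw,"len",np.linalg.norm(u),"w",np.linalg.norm(C[0]-C[1]),"ctr",ctr)
org=ctr-.002*u/np.linalg.norm(u); print("org",org)
yaw=float(np.clip(yaw,-.33,-.25))
xy=ctr
move_ptp([*xy,.13],quat(yaw)); movel([*xy,.036],speed=.12); snap("wrist","p_pre")
move_gripper(0.0,60); print(read_finger_gap(),read_eef_pos(),read_ft_force().round(1))
movel([*xy,.17],speed=.15); pause(.1); print(read_finger_gap(),read_eef_pos(),read_ft_force().round(1),read_time_s())
snap("wrist","p_held")
E
```

```text
yaw -0.29417204966592997 len 0.04367578477387901 w 0.03986471883466879 ctr [0.45269276 0.08052557]
org [0.45077868 0.08110547]
0.03916017530455468 [0.4538004  0.08095324 0.03693448] [-0.6  0.4  5.7]
0.03973133448344163 [0.45146673 0.08023711 0.1685804 ] [-0.2  1.2 -3.1] 37.375
```

View pics/p_held.png

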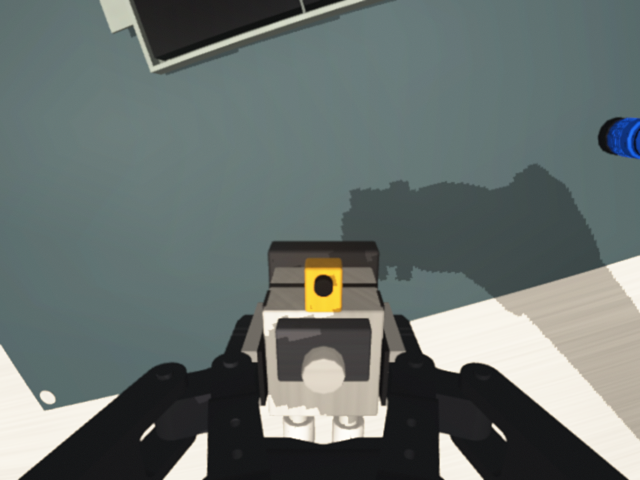

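The positioner is held level and square, with the plate's front edge at row 310. I'll compute its in-hand offset and place it.

```bash
python3 - <<'E'
from h import *
p=camera_params("wrist");e=read_eef_pos()
a=at_z(p,[264,310],e[2]+.0135);b=at_z(p,[383,310],e[2]+.0135)
u=np.array([np.cos(-.294),np.sin(-.294)]);f=((a+b)/2-e)[:2]@u; ed=(a-b)[:2]
print("front edge",f,"w",np.linalg.norm(ed),"yaw",np.arctan2(ed[1],ed[0])-np.pi/2)
off=float(np.clip(f-.024,-.006,.004))  # origin ahead of TCP
print("off",off)
T=[.646-off,-.109]
move_ptp([*T,.19],quat(-.005)); 
lower(T,.049,-.005,.062)
movel([*T,.20],speed=.2); snap("wrist","p_done"); print(read_time_s())
E
cp $(ls -t pics/place*|head -1) pics/p_place.png
```

```text
front edge 0.02195445216242312 w 0.03841002446699778 yaw -0.29518902796198887
off -0.002045547837576881
contact h-z -0.5 dF 8.55 [ 0.6483 -0.109   0.0501]
42.0917
```

View pics/p_done.png

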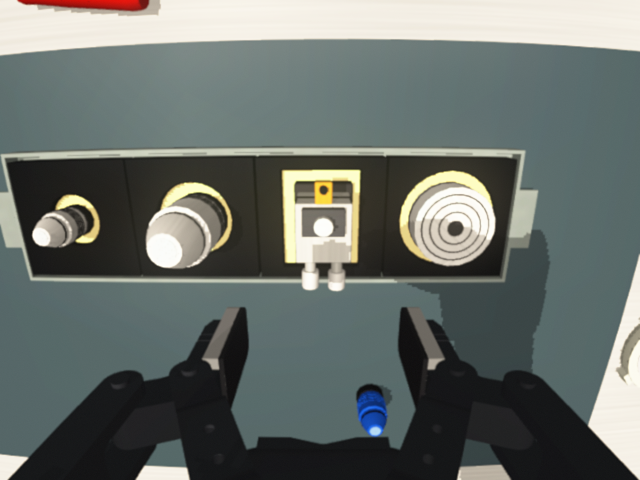

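View pics/p_place.png

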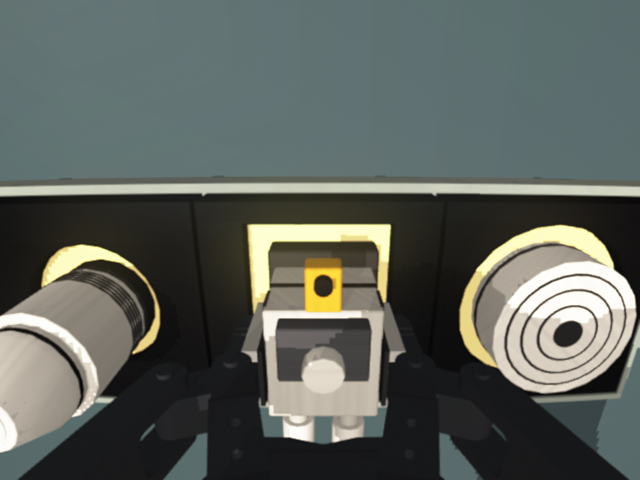

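All four are in their cutouts in p_done: small (70,225), large (185,230), positioner (323,225) and chuck (452,225). I'll take a second view from another place to check the seated heights.

```bash
python3 - <<'E'
from h import *
import pickle
p1=camera_params("wrist")
move_ptp([.54,.06,.27],quat(0)); pause(.3)
p2=snap("wrist","f_w"); snap("top","f_top"); snap("side","f_side")
pickle.dump((p1,p2),open("F.pkl","wb")); print(read_time_s())
E
```

```text
43.4
```

View pics/f_w.png

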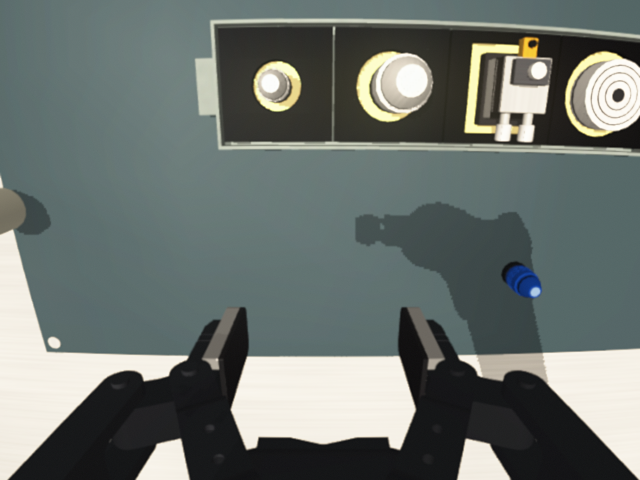

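View pics/f_side.png

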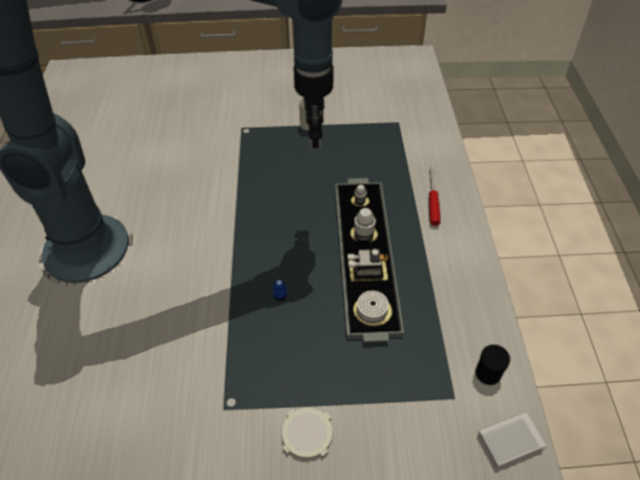

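```bash
python3 - <<'E'
from h import *
import pickle
a,b=pickle.load(open("F.pkl","rb"))
for n,u,v,e in (("small nose",[43,233],[270,81],.063),("large nose",[167,250],[411,82],.093),("pos knob",[323,227],[538,70],.081),("chuck top",[455.5,228],[618.5,95.5],.039)):
    x,r=tri([(a,u),(b,v)]);print(n,x.round(4),"expect z",e,np.round(r,1))
E
python3 -c "
import cv2,numpy as np
a=cv2.imread('pics/f_w.png')[30:160,220:640];cv2.imwrite('pics/fc.png',cv2.resize(a,(798,247),interpolation=2))
a=cv2.imread('pics/p_done.png')[150:300,250:400];cv2.imwrite('pics/pc.png',cv2.resize(a,(600,600),interpolation=2))"
```

```text
small nose [0.6479 0.0998 0.0591] expect z 0.063 [0.2 0.2]
large nose [ 0.6449 -0.0087  0.0893] expect z 0.093 [0.2 0.2]
pos knob [ 0.657  -0.1103  0.08  ] expect z 0.081 [0.1 0.1]
chuck top [ 0.6438 -0.2124  0.0406] expect z 0.039 [0.3 0.3]
```

View pics/pc.png

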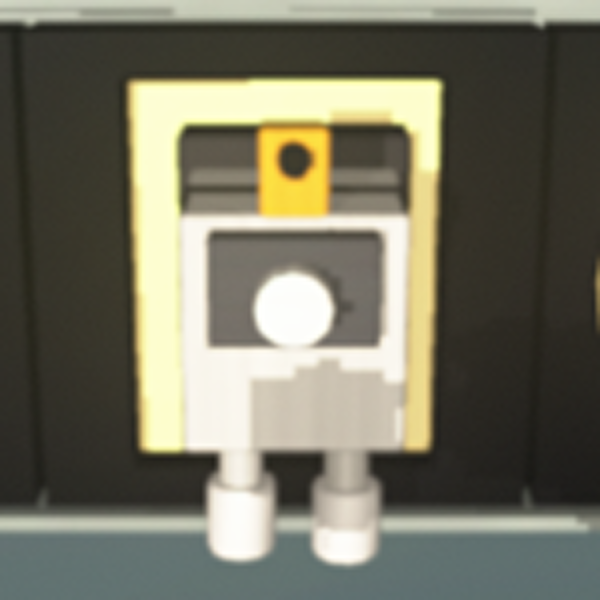

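All seated; the measured heights match within a few mm, and none stands proud. Handing in.

```bash
python3 - <<'E'
from h import *
print(read_ft_force().round(1),read_finger_gap(),read_time_s()); print(sign_off())
E
```

```text
[ 0.1 -1.2 -0.2] 0.06190800313941213 43.4
the job is handed in; nothing more can be done
None
```

All four accessories are in their matching cutouts, placed in the order listed: small objective, large objective, chuck, positioner. I lowered each one in until the wrist force showed it touching the cutout floor, then released it. I handed in at 43.4 s on the clock. The sign-off reports no verdict.

**Height check:** two wrist views gave these top heights, so nothing stands clearly proud of its seat:

| Item | Measured | Expected |
|---|---|---|
| Small objective nose | 59 mm | 63 mm |
| Large objective nose | 89 mm | 93 mm |
| Positioner top knob | 80 mm | 81 mm |
| Chuck top | 41 mm | 39 mm |

- **Disagreements:** both objective noses measured about 4 mm low. I put that down to hand-picked pixels, since both look upright in the pictures. The large objective sits about 4 mm off centre in y, within its 8 mm clearance.
- **Positioner:** it sits lined up with the rectangle, with cream floor showing around the sides and front; the back edge is hidden under its knobs.
- **Left alone:** I did not touch the blue look-alike, the cleaner bottle or the wafer box. In the last side picture the blue one and the wafer box are where they were. The arm partly hides the bottle there, and I did not measure its position again.

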